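# Find the brass jaw in the parts crate and clamp it in the press fixture

## Task

Pick the brass jaw (the plate with the grip rib, not the steel one of the same shape) out of the blue parts crate and lower it, without dropping it, fully home on the two locating pins of the fixture while the yellow strap is still swung aside. Then swing the strap by its red handle all the way over the jaw's end to its stop, so that the jaw stays seated under it. Leave the other parts in the crate, and do not shift the hammer or the oil bottle.

Things in the scene. Friction and masses are not known exactly. Their poses are not given: they have to be found in the camera images.
- jaw_brass: TARGET, all brass-coloured, flat and rib-up on the crate floor, long side within 0.5 rad of the crate's x. Plate 80 (x) x 40 (y) x 12 thick; on its middle a grip rib 30 (x) x 16 (y), top 38 above the plate's underside; vertical through-holes of 11 diameter at x = +28 and -28, y = 0. About 400 g (0.3-0.5 kg). Same either way round. Origin: centre of the underside, z up.
- jaw_steel: Look-alike jaw in bright steel, lying flat in the crate; not wanted. Same shape, size and origin as jaw_brass.
- bush: Brass bush (short tube) 42 outer diameter, 24 bore, 24 high, standing in the crate. Origin: centre of its underside.
- t_nut: Dark steel T-slot nut in the crate, 36 x 36 x 18 high. Origin: centre of its underside.
- step_block: Black staircase-shaped step block in the crate, 47 long x 28 wide, up to 27 high. Origin: centre of its underside.
- stud: Dark stud 74 long, 12 diameter, with two hexagon steel nuts 20 across flats, lying in the crate along its x. Origin: under its middle, on the underside of the nuts.
- key_stock: Aluminium square bar 8 x 200 (its y) x 8, lying along the crate's y axis between the two rows of parts. Origin: centre of its underside.
- bin: Blue open parts crate fixed to the table, on the robot's left or right: 240 (x) x 300 (y) x 55 high outside, walls and floor 5 thick. Parts lie in two rows (x about -58, +58) of three (y about -83, 0, +83), in any order. Origin: centre of its underside, z up.
- fixture: Blue fixture fixed to the table, on the other side from the crate. Base 200 (x from -65 to +135) x 100 (y) x 20 high. Two steel pins on its top at x = +28 and -28, y = 0: 8 diameter, 11 high, the last 3 tapering to 3 diameter. Strap pivot at x = +68. The seated jaw's long side lies along x, rib up. Origin: on the underside, below the midpoint of the pins, z up.
- seat (a point): Point midway between the two pins on the fixture's top face (20 above the table): the origin of the fully seated jaw coincides with it. Axes parallel to those of the fixture.
- strap_pivot (a point): Point on the strap's vertical pivot axis, on the fixture at x = +68, at the height of the strap's underside (34.5 above the table, 2.5 above the top of a seated jaw's plate).
- strap_handle (a point): Point on the axis of the strap's red upright handle, 45 from the pivot axis, 64.5 above the table. The handle is a round post, 16 diameter, from the strap's top (42.5 above the table) up to 82.5. The strap is a flat yellow bar 20 wide, 8 thick, reaching 59 beyond the pivot on the handle's side and 46 on the clamping side.
- strap (a joint): Strap angle (rad) about its vertical pivot. 0: closed at its stop, clamping end over the jaw's end, handle pointing from the pivot along the fixture's +x. Grows counter-clockwise seen from above, to 1.9. Starts open at 1.1 to 1.6 (handle out to the fixture's +y side), clear of the jaw's place. Stays where left; 1 to 2 N at the handle moves it.
- hammer: Hammer 260 long with an orange handle, lying loose near the table's far edge. Bystander. Origin: its middle on the underside.
- oil: Yellow oil bottle 48 diameter, 120 high, red cap, standing near the far edge. Bystander. Origin: centre of its underside.
There are look-alikes about, which are no part of the job. What is shaped like the step_block but green is not meant. What is shaped like the jaw_brass but pink is not meant.

How it is judged:
By the outcome, as a careful person would: the job done as asked, in the order asked, and still so for the second after the job is handed in, with the robot touching nothing.
It also fails if it takes over 59 s, if anything falls off the work surface, if the arm or the gripper's body presses on something with over 40 N, if the wrist force passes 120 N, or if a joint passes its speed limit or range.

## Robot

A 6-joint arm with a two-finger parallel gripper is mounted at the origin on the work surface. World frame = base frame: x ahead of the robot, y to its left, z up, the work surface at z = 0. Lengths are in m, angles in rad, forces in N, time in s.
With the tool pointing down it reaches from about 0.3 to 0.775 m from the base axis. Payload 14.6 kg.
Tool frame: the origin (TCP) lies at the very end of the fingers, on their centre line; the grasp point (between the pads) lies 19 mm behind it (ctrl.hold_point_z is the z of the grasp point in the tool frame, in m); z points along the fingers, y is the direction in which the jaws open and shut (so a half turn about z gives the same grasp; the last joint's range is limited). The gripper opens to 94 mm and grips with 3 to 60 N. Pads are 16 mm wide; open, the fingers measure 119 mm over their backs; the gripper's body (75 mm by 177 mm) begins 78 mm behind the grasp point.
Start: joints at [-1.169, 0.3, 1.521, -0, 1.321, -0.067], TCP at [0.248, -0.491, 0.205] pointing down, gripper open.
Joint ranges: [-3.03, 3.03], [-0.79, 2.21], [0.23, 2.52], [-1.04, 4.18], [0, 3.07], [-2.55, 2.55]. Speed limits (rad/s): [2.22, 2.22, 2.57, 3.14, 3.14, 3.14].

## Interface

Orientations are given as [roll, pitch, yaw] about the fixed x, y, z axes, in that order (R = Rz(yaw) Ry(pitch) Rx(roll)).
In Python, from station import ctrl, cams, hand_in gives the robot as it stands.
- The arm moves only by the tool servo_tool, never from a script. Its argument "rows" is a list of rows, each a list of 7 numbers: the shift along the world's x, y, z in m, then the turn, a rotation vector about the world's x, y, z in rad, then the gripper command: -1 is shut, 1 is fully open, values between are in proportion. A call has exactly 8 rows; each row is the pose to reach, as a shift and turn from the pose measured when the call began; what a row does not reach only later rows make up. A row lasts 1/12 s, in which the tool goes at most 41.7 mm and 7.16 degrees, less where a joint would pass 70% of its speed; a pose out of reach is approached as far as the arm can. A call with a gripper value outside its range is refused whole. The fingers move at their own pace and stop on an object; "newtons" is the grip in N (left out, the last holds). Time passes only in rows, so rows that repeat a pose let the fingers close, or fill a call up. It gives the time, the measured TCP pose, the force and the opening at its end, in the units of the state.
- ctrl.get_obs(): the state, without advancing time (a new reading comes with each control period).
- cams.camera(name): name is "scene" or "top" or "wrist"; returns a dict with "image" (480x640x3 uint8, red, green, blue), "depth" (480x640 float32, m along the optical axis (not along the pixel's ray), 0 where there is no reading), "fx", "fy", "cx", "cy" (pixels), "rvec" (rotation vector, rad) and "tvec" (3), from world to camera coordinates, as OpenCV has them; the wrist camera has in their place "hand_eye" (4x4, takes a point from camera to tool coordinates, whose origin is the TCP and whose axes are the flange's). Camera axes: x right, y down, z forward; pixel columns grow to the right and rows downward; lengths in m; the calibration is good to about 2 mm. A picture is of the moment at which its call begins: read the wrist's pose just before it.
- hand_in(): hands the job in, once; it reports no verdict.
Trained networks look in a picture, given as the dict that the camera call returned (one of the last four; its "shot" number tells which), for a name from the list of things; names that differ only in an ending like _2 or _b are one class to them, and where a whole thing is asked for, a point or a joint stands for the part that bears it (a point fixed in the world has none). Each returns a list of dicts, best first, with "p" (0 to 1); they miss things now and then, are a little off and sometimes report something else, mostly with a low value. They report only what shows in the picture. A call takes as long as a camera call. They do not tell look-alikes from the thing itself.
- cams.spot_in(picture, name): "box" ([left, top, right, bottom] as shares, 0 to 1, of the picture: columns of its width, rows of its height, round what is visible of it).
- cams.place_of(picture, name): "at" ([column, row] as shares, 0 to 1, of the picture: columns of its width, rows of its height: a listed point, or the origin of a listed thing).
The state is a dict: "time_s": time; "qpos": joint angles; "joint_vel": joint speeds; "tau": joint torques, N m; "ee_pos": TCP position; "eef_rot": TCP orientation; "force": force on the tool from outside, world axes, zero at the start; "moment": the same for the moment, N m; "grip_width": finger opening in m.
Only numpy, scipy, OpenCV 4.12 (cv2) and the standard library are available. Lean on these libraries where they do the work, as an engineer would, in place of code of your own. Each camera call takes 0.05 s, during which the arm holds its last target.

## Working session

There is one attempt and no reset: what is moved stays moved. The work goes in short steps, Python scripts to look and compute and a tool call to move; the robot and the scene stay as the last step left them, time stands still between calls to the robot, and variables do not carry over. Pictures are saved under pics/ and viewed, and the job is handed in when it is done.

Besides the shell and the picture viewer there is one more tool, called after "Call:" as name(argument=value, ...) on one line, values as JSON. servo_tool: Moves the arm, as the interface text tells. Its arguments: {"type":"object","properties":{"rows":{"type":"array"},"newtons":{"type":"number"}},"required":["rows"]}

```bash
ls; mkdir -p pics; cat > h.py <<'E'
import numpy as np, cv2, pickle
from station import ctrl, cams, hand_in
def save(p,n): cv2.imwrite('pics/'+n,cv2.cvtColor(p['image'],cv2.COLOR_RGB2BGR))
def T(p,obs=None):
    M=np.eye(4)
    if 'rvec' in p:
        M[:3,:3]=cv2.Rodrigues(np.array(p['rvec'],float))[0];M[:3,3]=np.array(p['tvec']).ravel()
        return np.linalg.inv(M)
    from scipy.spatial.transform import Rotation as R
    M[:3,:3]=R.from_euler('xyz',obs['eef_rot']).as_matrix();M[:3,3]=obs['ee_pos']
    return M@np.array(p['hand_eye'])
def cloud(p,obs=None):
    d=p['depth'];v,u=np.indices(d.shape)
    c=np.stack([(u-p['cx'])/p['fx']*d,(v-p['cy'])/p['fy']*d,d],-1)
    M=T(p,obs);w=c@M[:3,:3].T+M[:3,3];w[d==0]=np.nan;return w
def atz(p,col,row,z,obs=None):
    M=T(p,obs);r=M[:3,:3]@np.array([(col-p['cx'])/p['fx'],(row-p['cy'])/p['fy'],1])
    return M[:3,3]+r*(z-M[2,3])/r[2]
E
python3 - <<'E'
from h import *
o=ctrl.get_obs();print(o)
for n in ['scene','top']:
    p=cams.camera(n);save(p,n+'0.png');pickle.dump(p,open(n+'0.pkl','wb'))
    print(n,p['tvec'],T(p)[:3,3])
    for k in ['jaw_brass','jaw_steel','bin','fixture','seat','strap_pivot','strap_handle','key_stock','hammer','oil']:
        r=cams.place_of(p,k)[:3];print(k,[(round(x['p'],2),round(x['at'][0]*640,1),round(x['at'][1]*480,1)) for x in r])
E
```

```text
pics
{'time_s': 0.0, 'qpos': array([-1.16858902e+00,  3.00490532e-01,  1.52160109e+00, -3.05028979e-05,
        1.32067861e+00, -6.66143106e-02]), 'joint_vel': array([ 0.00041769, -0.0002852 , -0.0012959 ,  0.00035747, -0.00132715,
        0.00167905]), 'tau': array([-3.44359971e-03, -5.31816852e+01, -3.52738345e+01,  7.07440870e-02,
        2.44933198e-02, -9.54093798e-05]), 'ee_pos': array([ 0.24838804, -0.49041831,  0.2048672 ]), 'eef_rot': array([-3.14041571e+00, -4.89067037e-05,  4.68829153e-01]), 'force': array([-0.66681322,  0.65993925,  0.03182525]), 'moment': array([-0.02024934, -0.02460693,  0.04477889]), 'grip_width': 0.094223495157931}
scene [ 0.1054655  -0.37038133  1.59284364] [ 1.41935714 -0.07701448  0.81544481]
jaw_brass [(0.88, 221.0, 250.3), (0.8, 159.9, 241.0), (0.49, 301.8, 238.1)]
jaw_steel [(0.67, 267.1, 229.4)]
bin [(0.79, 261.5, 247.4)]
fixture [(0.58, 446.4, 239.1)]
seat [(0.67, 447.6, 231.6)]
strap_pivot [(0.71, 435.9, 210.2)]
strap_handle [(0.87, 421.7, 199.6)]
key_stock [(0.61, 270.8, 246.5)]
hammer [(0.76, 300.2, 316.5)]
oil [(0.61, 450.8, 321.8), (0.19, 419.6, 201.6)]
top [-0.06749651  0.59505648  1.06212013] [ 0.44414704 -0.0893038   1.13203595]
jaw_brass [(0.81, 441.6, 241.7), (0.62, 517.2, 263.5)]
jaw_steel [(0.55, 388.0, 279.4)]
bin [(0.65, 396.7, 256.2), (0.41, 426.3, 297.5), (0.32, 399.5, 230.3)]
fixture [(0.8, 181.3, 283.1)]
seat [(0.94, 175.0, 284.4)]
strap_pivot [(0.73, 183.1, 311.1)]
strap_handle [(0.9, 205.8, 314.7)]
key_stock [(0.83, 390.1, 256.7)]
hammer [(0.84, 340.1, 162.6), (0.64, 397.9, 256.4), (0.28, 355.9, 272.8)]
oil [(0.86, 196.4, 162.8), (0.45, 363.4, 221.1)]
```

View pics/scene0.png

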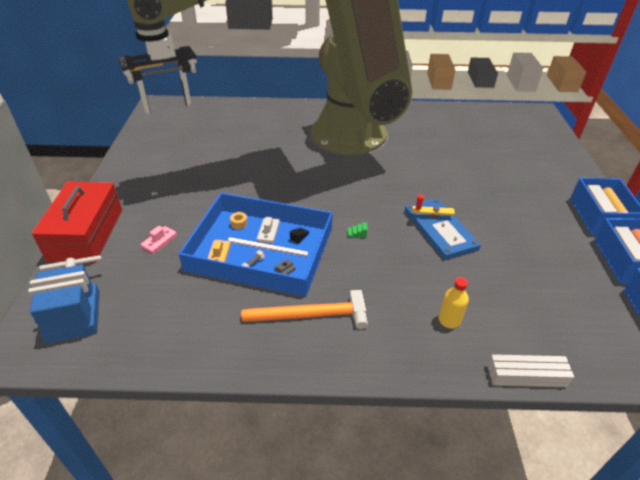

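View pics/top0.png

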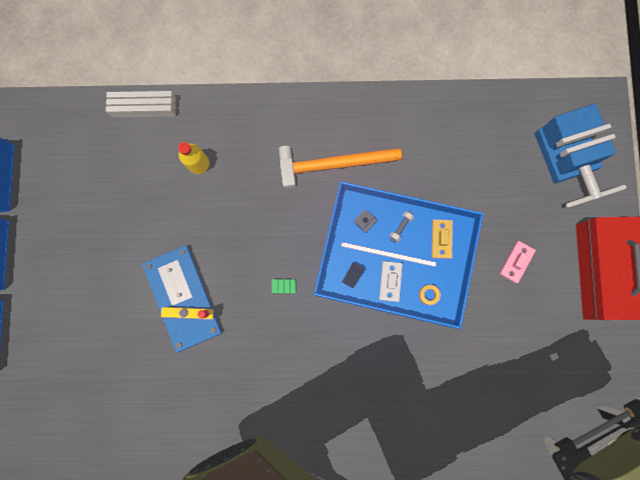

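The brass jaw is at top-view (442,240), in the crate's upper right. The fixture is at (182,285) with the strap open and its red handle at (203,315). The pink jaw and green block lie outside the crate. Next I'll measure them metrically.

```bash
cat > m.py <<'E'
from h import *
p=pickle.load(open('top0.pkl','rb'));w=cloud(p);im=p['image'].astype(int)
hsv=cv2.cvtColor(p['image'],cv2.COLOR_RGB2HSV)
def reg(u0,v0,u1,v1): 
    m=np.zeros(w.shape[:2],bool);m[v0:v1,u0:u1]=1;return m
print('table',np.nanmedian(w[330:350,260:300,2]))
def rect(m,name):
    pts=w[m][:,:2].astype(np.float32)*1000;r=cv2.minAreaRect(pts);print(name,m.sum(),np.round(r[0],1),np.round(r[1],1),round(r[2],1),'z',np.round(np.nanpercentile(w[m][:,2],[5,50,95])*1000,1))
b=reg(425,210,460,265)&(hsv[...,0]>12)&(hsv[...,0]<32)&(hsv[...,1]>110)
z=w[...,2]
rect(b,'brass');rect(b&(z<.025),'plate');rect(b&(z>.033),'rib')
f=reg(135,235,230,360)&(z>.012)&(z<.027);rect(f,'fix')
c=reg(300,170,500,340)&(z>.045);rect(c,'bin')
y=reg(150,295,225,330)&(hsv[...,0]>18)&(hsv[...,0]<35)&(hsv[...,1]>150);rect(y,'strap')
r=reg(190,300,225,330)&((hsv[...,0]<8)|(hsv[...,0]>172))&(hsv[...,1]>150);rect(r,'handle')
for k,(u,v,zz) in dict(brass=(441.6,241.7,.005),seat=(175,284.4,.02),pivot=(183.1,311.1,.0345),handle=(205.8,314.7,.0645)).items(): print(k,np.round(atz(p,u,v,zz)*1000,1))
q=pickle.load(open('scene0.pkl','rb'))
for k,(u,v,zz) in dict(brass=(221,250.3,.005),seat=(447.6,231.6,.02),pivot=(435.9,210.2,.0345),handle=(421.7,199.6,.0645)).items(): print(k,np.round(atz(q,u,v,zz)*1000,1))
i=cv2.cvtColor(p['image'],cv2.COLOR_RGB2BGR)
cv2.imwrite('pics/c1.png',np.hstack([cv2.resize(i[230:360,130:240],(400,473),interpolation=2),cv2.resize(i[205:275,410:470],(400,473),interpolation=2)]))
E
python3 m.py
```

```text
table 0.0001823515070171755
brass 650 [ 591.3 -323.4] [38.1 79.5] 85.1 z [13.6 18.1 44.6]
plate 510 [ 591.6 -324.3] [39.  79.3] 86.8 z [13.2 17.3 21.2]
rib 121 [ 591.8 -324.4] [15.  29.4] 86.8 z [38.9 43.1 46.5]
fix 4142 [475.4 220.9] [200.4 101.5] 22.6 z [16.4 20.1 23.7]
bin 1612 [ 558.5 -229.8] [300.8 240.3] 76.3 z [46.5 54.5 58.2]
strap 316 [444.7 209.7] [118.5  18.8] 87.2 z [39.2 42.6 46.3]
handle 60 [441.9 162.2] [13.1 14.7] 13.7 z [66.8 81.2 84.9]
brass [ 586.6 -325.7    5. ]
seat [502.9 234.1  20. ]
pivot [447.6 211.9  34.5]
handle [439.9 158.4  64.5]
brass [ 574.9 -321.     5. ]
seat [504.3 233.1  20. ]
pivot [438.5 211.7  34.5]
handle [434.6 171.2  64.5]
```

View pics/c1.png

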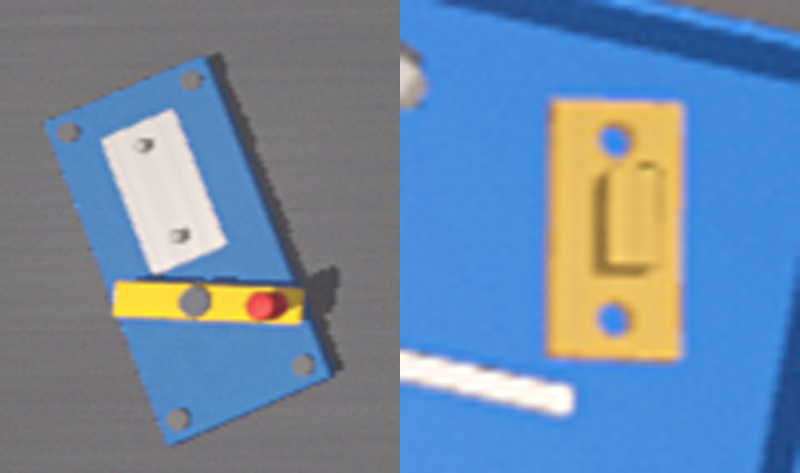

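Call:
servo_tool(rows=[[0.03,0.015,0,0,0,-0.06,1],[0.06,0.03,0,0,0,-0.13,1],[0.1,0.048,0,0,0,-0.2,1],[0.14,0.066,0,0,0,-0.27,1],[0.18,0.084,0,0,0,-0.34,0.5],[0.21,0.1,0,0,0,-0.41,0],[0.24,0.115,0,0,0,-0.47,0],[0.27,0.13,0,0,0,-0.525,0]], newtons=40)

```text
time_s: 1.77
ee_pos: [0.5202, -0.3593, 0.2054]
eef_rot: [3.142, -0.0, -0.059]
force: [-0.2, -0.4, 0.2]
grip_width: 0.0708
```

Call:
servo_tool(rows=[[0.03,0.015,0,0,0,0,0],[0.06,0.03,0,0,0,0,-0.1],[0.0715,0.035,-0.005,0,0,0,-0.1],[0.0715,0.035,-0.005,0,0,0,-0.1],[0.0715,0.035,-0.005,0,0,0,-0.1],[0.0715,0.035,-0.005,0,0,0,-0.1],[0.0715,0.035,-0.005,0,0,0,-0.1],[0.0715,0.035,-0.005,0,0,0,-0.1]])

```text
time_s: 2.43
ee_pos: [0.5909, -0.3252, 0.2009]
eef_rot: [3.141, -0.0, -0.06]
force: [0.1, -0.1, -1.2]
grip_width: 0.0423
```

```bash
python3 - <<'E'
from h import *
o=ctrl.get_obs();p=cams.camera('wrist');save(p,'w1.png');pickle.dump((p,o),open('w1.pkl','wb'))
print(o['ee_pos'],o['eef_rot'],o['grip_width'],p['hand_eye'])
w=cloud(p,o)*1000
hsv=cv2.cvtColor(p['image'],cv2.COLOR_RGB2HSV)
b=(hsv[...,0]>12)&(hsv[...,0]<32)&(hsv[...,1]>110)&(abs(w[...,0]-592)<60)&(abs(w[...,1]+324)<50)
for n,m in (('plate',b&(w[...,2]<27)),('rib',b&(w[...,2]>36))):
    print(n,m.sum(),cv2.minAreaRect(w[m][:,:2].astype(np.float32)),np.percentile(w[m][:,2],[5,50,95]))
E
```

```text
[ 0.59087573 -0.32523277  0.20093876] [ 3.14123442e+00 -4.99669064e-04 -6.00665267e-02] 0.04228044036137466 [[ 2.00462539e-03 -9.62489059e-01 -2.71313089e-01  7.91235615e-02]
 [ 9.99997620e-01  1.69577935e-03  1.37277397e-03  1.47538378e-03]
 [-8.61192791e-04 -2.71315196e-01  9.62490168e-01 -1.78476915e-01]
 [ 0.00000000e+00  0.00000000e+00  0.00000000e+00  1.00000000e+00]]
plate 2005 ((590.7839965820312, -326.01220703125), (38.488975524902344, 80.1852798461914), 87.20471954345703) [14.87133036 16.14811929 17.49838733]
rib 8829 ((608.6975708007812, -330.804443359375), (54.42770767211914, 64.0598373413086), 36.47542953491211) [ 43.07658647 324.29914773 327.11220295]
```

View pics/w1.png

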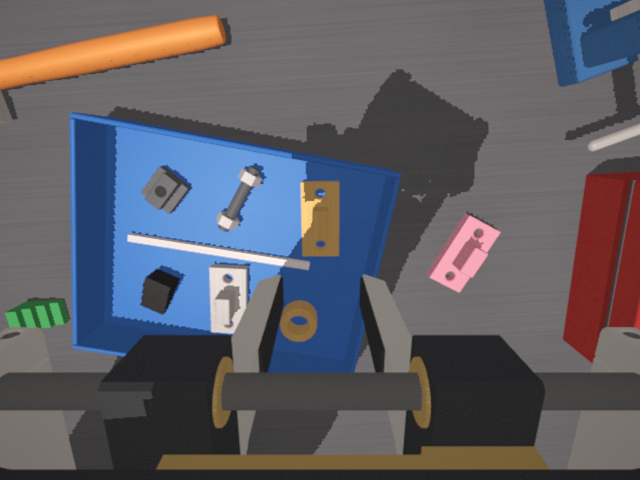

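The wrist view shows the brass jaw at (320,218), centred between the fingers, with 42 mm of opening to straddle the rib. Descending.

Call:
servo_tool(rows=[[0,0,-0.03,0,0,0.01,-0.1],[0,0,-0.06,0,0,0.01,-0.1],[0,0,-0.09,0,0,0.01,-0.1],[0,0,-0.115,0,0,0.01,-0.1],[0,0,-0.135,0,0,0.01,-0.1],[0,0,-0.15,0,0,0.01,-0.1],[0,0,-0.155,0,0,0.01,-0.1],[0,0,-0.155,0,0,0.01,-0.1]])

```text
time_s: 3.15
ee_pos: [0.5903, -0.3252, 0.0449]
eef_rot: [-3.141, 0.001, -0.05]
force: [-0.2, -0.3, 0.9]
grip_width: 0.0422
```

Call:
servo_tool(rows=[[0,0,-0.008,0,0,0,-0.1],[0,0,-0.016,0,0,0,-0.1],[0,0,-0.024,0,0,0,-0.1],[0,0,-0.024,0,0,0,-0.1],[0,0,-0.024,0,0,0,-0.4],[0,0,-0.024,0,0,0,-0.6],[0,0,-0.024,0,0,0,-1],[0,0,-0.024,0,0,0,-1]])

```text
time_s: 3.82
ee_pos: [0.5905, -0.3252, 0.0214]
eef_rot: [-3.141, 0.001, -0.05]
force: [0.5, -0.9, -0.5]
grip_width: 0.0188
```

Call:
servo_tool(rows=[[0,0,0,0,0,0,-1],[0,0,0,0,0,0,-1],[0,0,0,0,0,0,-1],[0,0,0,0,0,0,-1],[0,0,0,0,0,0,-1],[0,0,0,0,0,0,-1],[0,0,0,0,0,0,-1],[0,0,0,0,0,0,-1]])

```text
time_s: 4.48
ee_pos: [0.5905, -0.3251, 0.0215]
eef_rot: [-3.141, 0.001, -0.05]
force: [-0.7, 2.8, 0.8]
grip_width: 0.0156
```

Gripped at 15.6 mm, which matches the 16 mm rib. Lifting.

Call:
servo_tool(rows=[[0,0,0.006,0,0,0,-1],[0,0,0.02,0,0,0,-1],[0,0,0.04,0,0,0,-1],[0,0,0.065,0,0,0,-1],[0,0,0.09,0,0,0,-1],[0,0,0.115,0,0,0,-1],[0,0,0.13,0,0,0,-1],[0,0,0.13,0,0,0,-1]])

```text
time_s: 5.15
ee_pos: [0.5917, -0.326, 0.1567]
eef_rot: [3.138, -0.005, -0.05]
force: [-0.0, 0.1, -3.8]
grip_width: 0.0156
```

```bash
python3 - <<'E'
from h import *
o=ctrl.get_obs();p=cams.camera('wrist');save(p,'w2.png');print(o['ee_pos'],o['force'],o['grip_width'])
E
```

```text
[ 0.59168379 -0.32604362  0.15668993] [-0.04166281  0.10961088 -3.78233916] 0.015599999498214025
```

View pics/w2.png

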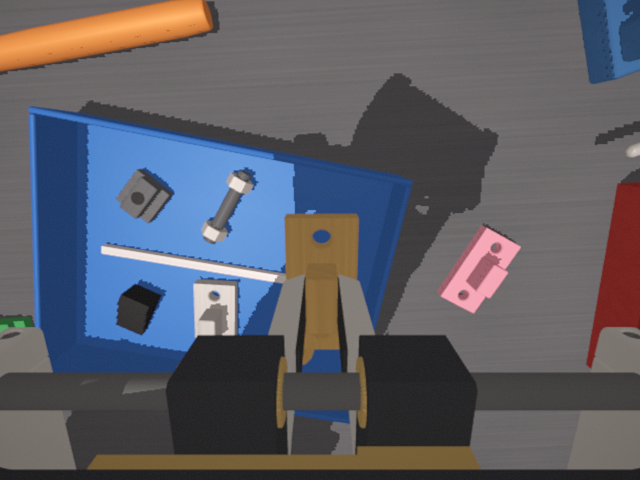

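The jaw is held level: front hole at (321,236), rib between the pads. Moving toward the fixture now, stopping short of it so the wrist camera can see the pins.

Call:
servo_tool(rows=[[-0.005,0.015,0.01,0,0,0.02,-1],[-0.015,0.04,0.02,0,0,0.05,-1],[-0.025,0.075,0.03,0,0,0.08,-1],[-0.038,0.11,0.04,0,0,0.11,-1],[-0.051,0.145,0.043,0,0,0.14,-1],[-0.064,0.18,0.043,0,0,0.17,-1],[-0.077,0.215,0.043,0,0,0.2,-1],[-0.09,0.25,0.043,0,0,0.23,-1]])

```text
time_s: 5.87
ee_pos: [0.4995, -0.0741, 0.1956]
eef_rot: [3.141, -0.001, 0.181]
force: [1.6, 1.5, -3.7]
grip_width: 0.0157
```

Call:
servo_tool(rows=[[-0.013,0.035,0,0,0,0.03,-1],[-0.026,0.07,0,0,0,0.06,-1],[-0.039,0.105,0,0,0,0.09,-1],[-0.052,0.14,0,0,0,0.12,-1],[-0.065,0.175,0,0,0,0.15,-1],[-0.078,0.21,0,0,0,0.18,-1],[-0.088,0.235,0,0,0,0.2,-1],[-0.094,0.255,0,0,0,0.22,-1]])

```text
time_s: 6.53
ee_pos: [0.4038, 0.1825, 0.1946]
eef_rot: [3.141, 0.001, 0.403]
force: [1.1, 0.0, -4.4]
grip_width: 0.0156
```

Call:
servo_tool(rows=[[0,0.01,0,0,0,0,-1],[0,0.01,0,0,0,0,-1],[0,0.01,0,0,0,0,-1],[0,0.01,0,0,0,0,-1],[0,0.01,0,0,0,0,-1],[0,0.01,0,0,0,0,-1],[0,0.01,0,0,0,0,-1],[0,0.01,0,0,0,0,-1]])

```text
time_s: 7.2
ee_pos: [0.4039, 0.1922, 0.1946]
eef_rot: [3.141, 0.001, 0.402]
force: [0.1, 0.1, -4.9]
grip_width: 0.0157
```

```bash
python3 - <<'E'
from h import *
o=ctrl.get_obs();p=cams.camera('wrist');save(p,'w3.png');pickle.dump((p,o),open('w3.pkl','wb'));print(o['ee_pos'],o['eef_rot'],o['force'],o['grip_width'])
for k in ['seat','strap_pivot','strap_handle']: print(k,[(round(x['p'],2),x['at'][0]*640,x['at'][1]*480) for x in cams.place_of(p,k)])
E
```

```text
[0.40387288 0.19216748 0.19463096] [3.14080893e+00 6.97646617e-04 4.02485711e-01] [ 0.05485044  0.11824865 -4.8734477 ] 0.01571759018527372
seat [(0.75, 318.91200000000003, 109.776)]
strap_pivot [(0.68, 317.18399999999997, 181.92000000000002)]
strap_handle [(0.64, 364.928, 207.12)]
```

View pics/w3.png

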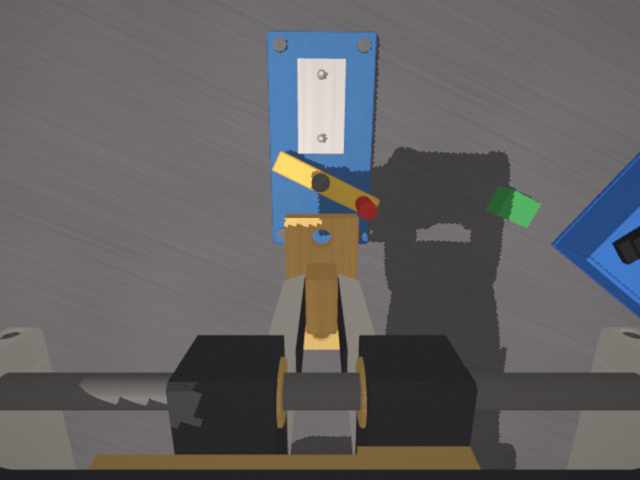

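```bash
cat > w.py <<'E'
from h import *
import sys
p,o=pickle.load(open(sys.argv[1],'rb'))
hsv=cv2.cvtColor(p['image'],cv2.COLOR_RGB2HSV);w=cloud(p,o)*1000
v,u=np.indices(w.shape[:2])
m=(hsv[...,1]<60)&(hsv[...,2]>170)&(u>280)&(u<360)&(v<160)
m=cv2.morphologyEx(m.astype(np.uint8),cv2.MORPH_CLOSE,np.ones((9,9)))>0
q=np.array([atz(p,a,b,.020,o)[:2]*1000 for b,a in np.argwhere(m)],np.float32)
print('pad',cv2.minAreaRect(q),'z',np.nanmedian(w[m][:,2]))
fm=(abs(w[...,2]-20)<6)&(v<250)&(hsv[...,0]>95)&(hsv[...,0]<125)&(hsv[...,1]>80)&(u<390)&(u>255)
q=np.array([atz(p,a,b,.020,o)[:2]*1000 for b,a in np.argwhere(fm)],np.float32);print('fixt',cv2.minAreaRect(q))
j=(hsv[...,0]>10)&(hsv[...,0]<32)&(hsv[...,1]>90)&(u>280)&(u<362)&(v>210)&(v<280)
zt=w[j][:,2];print('jaw top z',np.percentile(zt,[10,50,90]),'tcp',o['ee_pos'])
i=cv2.cvtColor(p['image'],cv2.COLOR_RGB2BGR)
cv2.imwrite('pics/c3.png',np.hstack([cv2.resize(i[50:160,270:370],(400,440),interpolation=2),cv2.resize(i[205:285,280:360],(400,440),interpolation=2)]))
E
python3 w.py w3.pkl
```

```text
pad ((505.67584228515625, 233.88352966308594), (84.19829559326172, 44.91455078125), 23.172531127929688) z 19.319782411000574
fixt ((473.85040283203125, 220.31138610839844), (197.79974365234375, 99.1686782836914), 22.690595626831055)
jaw top z [nan nan nan] tcp [0.40387288 0.19216748 0.19463096]
```

View pics/c3.png

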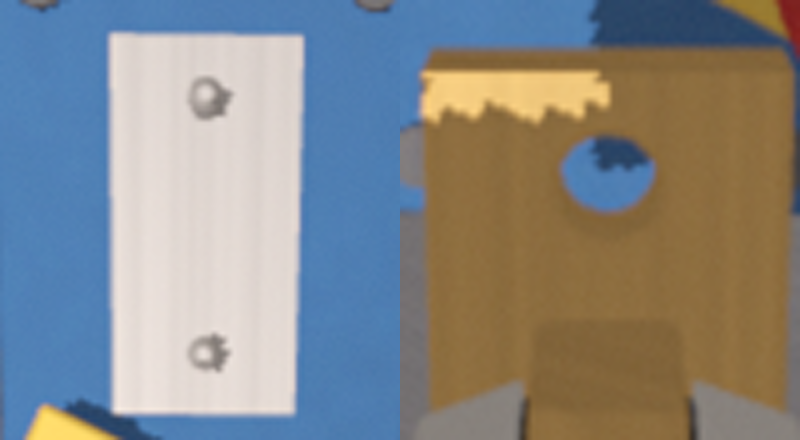

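```bash
python3 - <<'E'
from h import *
p,o=pickle.load(open('w3.pkl','rb'));print(p['fx'],p['cx'],p['cy'])
M=T(p,o);print('cam',M[:3,3])
for z in (.02,.025,.031):
  a=atz(p,321.3,73.8,z,o);b=atz(p,321.5,138,z,o);d=a-b
  print(z,a*1e3,b*1e3,'mid',(a+b)/2*1e3,'len',np.linalg.norm(d)*1e3,np.degrees(np.arctan2(d[1],d[0])))
for z in (.188,.190,.192):
  h=atz(p,321.5,238.6,z,o)
  t=h-o['ee_pos'];c,s=np.cos(.4025),np.sin(.4025);print(z,'hole rel tool',(c*t[0]+s*t[1])*1e3,(-s*t[0]+c*t[1])*1e3)
  e1,e2=atz(p,285,240,z,o),atz(p,358.6,240,z,o);print('w',np.linalg.norm(e1-e2)*1e3)
  # edge near front
E
```

```text
350.03494532697863 321.12777718869546 240.74899954789487
cam [0.4766394  0.22190064 0.37305299]
0.02 [532.37601981 244.90686209  20.        ] [480.15175382 222.33096133  20.        ] mid [506.26388681 233.61891171  20.        ] len 56.89503715607275 23.37822798802915
0.025 [531.58666774 244.58104387  25.        ] [480.1020112  222.32486708  25.        ] mid [505.84433947 233.45295547  25.        ] len 56.08927940066804 23.378227988029153
0.031 [530.63944525 244.190062    31.        ] [480.04232006 222.31755398  31.        ] mid [505.34088265 233.25380799  31.        ] len 55.12237009418229 23.378227988029167
0.188 hole rel tool 27.433348394336612 -1.7814391805218224
w 40.41538868244116
0.19 hole rel tool 27.98632583372057 -1.7745830106362641
w 39.97859067765092
0.192 hole rel tool 28.539303273104487 -1.7677268407506608
w 39.54179267286074
```

Call:
servo_tool(rows=[[0.02,0.0085,0,0,0,0,-1],[0.05,0.021,0,0,0,0,-1],[0.08,0.033,0,0,0,0,-1],[0.1015,0.042,-0.02,0,0,0,-1],[0.1015,0.042,-0.05,0,0,0,-1],[0.1015,0.042,-0.08,0,0,0,-1],[0.1015,0.042,-0.1,0,0,0,-1],[0.1015,0.042,-0.115,0,0,0,-1]])

```text
time_s: 8.07
ee_pos: [0.5044, 0.2341, 0.0771]
eef_rot: [3.141, 0.004, 0.403]
force: [-0.1, -0.6, -4.6]
grip_width: 0.016
```

Call:
servo_tool(rows=[[0,0,-0.01,0,0,0,-1],[0,0,-0.02,0,0,0,-1],[0,0,-0.02,0,0,0,-1],[0,0,-0.02,0,0,0,-1],[0,0,-0.02,0,0,0,-1],[0,0,-0.02,0,0,0,-1],[0,0,-0.02,0,0,0,-1],[0,0,-0.02,0,0,0,-1]])

```text
time_s: 8.73
ee_pos: [0.5047, 0.2342, 0.0577]
eef_rot: [3.141, 0.003, 0.403]
force: [0.7, -0.3, -4.9]
grip_width: 0.0157
```

```bash
python3 - <<'E'
from h import *
o=ctrl.get_obs();p=cams.camera('wrist');save(p,'w4.png');pickle.dump((p,o),open('w4.pkl','wb'));print(o['ee_pos'],o['eef_rot'],o['force'],o['grip_width'])
i=cv2.cvtColor(p['image'],cv2.COLOR_RGB2BGR)
cv2.imwrite('pics/c4.png',cv2.resize(i[190:290,250:390],(784,560),interpolation=2))
s=cams.camera('scene');save(s,'s4.png')
i=cv2.cvtColor(s['image'],cv2.COLOR_RGB2BGR)
cv2.imwrite('pics/c4s.png',cv2.resize(i[150:270,370:510],(700,600),interpolation=2))
E
```

```text
[0.50465889 0.23422733 0.05765008] [3.14088394e+00 2.71694691e-03 4.03091806e-01] [ 0.70252083 -0.27261225 -4.90030263] 0.01566231524684085
```

View pics/c4.png

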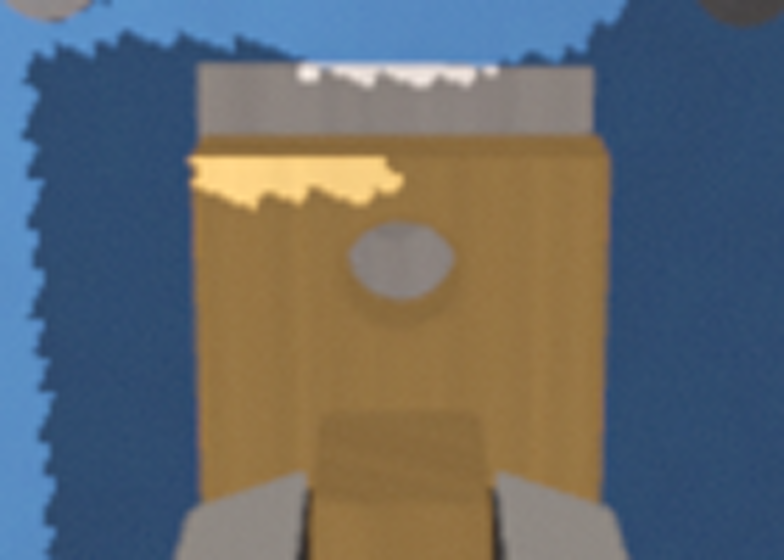

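View pics/c4s.png

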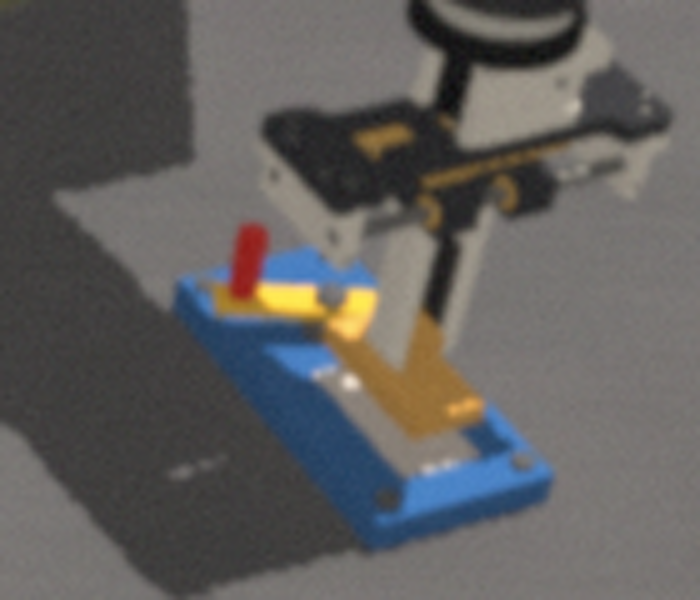

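```bash
python3 - <<'E'
from h import *
c,s=np.cos(.403),np.sin(.403);L=lambda t:np.array([c*t[0]+s*t[1],-s*t[0]+c*t[1]])*1e3
p,o=pickle.load(open('w4.pkl','rb'));O=o['ee_pos']
h=atz(p,321.8,238.6,O[2]-.0045,o);e=atz(p,320.6,201.6,.02,o)
print('tool',L(O),'hole',L(h),'pad edge',L(e))
p3,o3=pickle.load(open('w3.pkl','rb'))
# pad edges in w3 crop (scale4): top row 34, bottom 413 ; left/right 110..303 top
for r in (34,413): print('w3 edge',L(atz(p3,321.5,50+r/4,.02,o3)))
print('w3 pins',L(atz(p3,321.3,73.8,.025,o3)),L(atz(p3,321.5,138,.025,o3)))
# top cam
t=pickle.load(open('top0.pkl','rb'));w=cloud(t)
im=t['image'].astype(int);hsv=cv2.cvtColor(t['image'],cv2.COLOR_RGB2HSV)
v,u=np.indices(hsv.shape[:2]);m=(hsv[...,1]<40)&(hsv[...,2]>190)&(u>150)&(u<200)&(v>255)&(v<310)
m=cv2.morphologyEx(m.astype(np.uint8),cv2.MORPH_CLOSE,np.ones((7,7)))>0
q=np.array([atz(t,a,b,.020)[:2]*1000 for b,a in np.argwhere(m)],np.float32);r=cv2.minAreaRect(q);print('top pad',r,L(np.array(r[0])/1e3))
E
```

```text
tool [556.08917811  17.54604176] hole [584.11985917  15.61252067] pad edge [598.75617689  16.27931819]
w3 edge [598.5736314   16.33800201]
w3 edge [514.55407018  16.18840504]
w3 pins [584.92025064  16.50977661] [528.83167996  16.22781409]
top pad ((503.08392333984375, 245.96923828125), (84.81895446777344, 67.681884765625), 22.165546417236328) [559.24532288  28.96496053]
```

The jaw sits about 0.6 mm off the pins in each direction, which is well within the taper. I'll correct that and lower it onto the tips.

Call:
servo_tool(rows=[[0.0003,0.0009,0,0,0,0,-1],[0.0003,0.0009,-0.003,0,0,0,-1],[0.0003,0.0009,-0.006,0,0,0,-1],[0.0003,0.0009,-0.009,0,0,0,-1],[0.0003,0.0009,-0.011,0,0,0,-1],[0.0003,0.0009,-0.013,0,0,0,-1],[0.0003,0.0009,-0.014,0,0,0,-1],[0.0003,0.0009,-0.014,0,0,0,-1]])

```text
time_s: 9.5
ee_pos: [0.5047, 0.235, 0.0431]
eef_rot: [3.141, 0.004, 0.403]
force: [-0.3, -0.2, -5.0]
grip_width: 0.0158
```

Call:
servo_tool(rows=[[0,0,-0.0015,0,0,0,-1],[0,0,-0.003,0,0,0,-1],[0,0,-0.004,0,0,0,-1],[0,0,-0.005,0,0,0,-1],[0,0,-0.0055,0,0,0,-1],[0,0,-0.006,0,0,0,-1],[0,0,-0.0065,0,0,0,-1],[0,0,-0.0065,0,0,0,-1]])

```text
time_s: 10.17
ee_pos: [0.5048, 0.235, 0.0366]
eef_rot: [3.141, 0.004, 0.403]
force: [1.0, -0.8, -4.6]
grip_width: 0.0152
```

Call:
servo_tool(rows=[[0,0,-0.0005,0,0,0,-1],[0,0,-0.001,0,0,0,-1],[0,0,-0.001,0,0,0,-1],[0,0,-0.001,0,0,0,-1],[0,0,-0.001,0,0,0,-1],[0,0,-0.001,0,0,0,-1],[0,0,-0.001,0,0,0,-1],[0,0,-0.001,0,0,0,-1]])

```text
time_s: 10.83
ee_pos: [0.5048, 0.235, 0.0364]
eef_rot: [3.141, 0.003, 0.403]
force: [-6.0, -2.8, 7.4]
grip_width: 0.0155
```

Contact came at TCP z = 36.4 mm against 36.5 expected, so the jaw is on the seat. Releasing.

Call:
servo_tool(rows=[[0,0,0,0,0,0,-0.65],[0,0,0,0,0,0,-0.5],[0,0,0,0,0,0,-0.3],[0,0,0,0,0,0,-0.3],[0,0,0,0,0,0,-0.3],[0,0,0,0,0,0,-0.3],[0,0,0,0,0,0,-0.3],[0,0,0.005,0,0,0,-0.3]])

```text
time_s: 11.5
ee_pos: [0.5044, 0.2349, 0.0408]
eef_rot: [3.141, 0.005, 0.403]
force: [-1.3, -0.4, 0.6]
grip_width: 0.0329
```

Call:
servo_tool(rows=[[0,0,0.01,0,0,0,-0.3],[0,0,0.03,0,0,0,-0.3],[0,0,0.06,0,0,0,-0.3],[0,0,0.09,0,0,0,-0.3],[-0.02,-0.005,0.12,0,0,0,-0.3],[-0.05,-0.02,0.13,0,0,0,-0.3],[-0.08,-0.03,0.13,0,0,0,-0.3],[-0.08,-0.03,0.13,0,0,0,-0.3]])

```text
time_s: 12.17
ee_pos: [0.4208, 0.2037, 0.1721]
eef_rot: [3.141, 0.004, 0.403]
force: [-0.1, -0.8, 0.2]
grip_width: 0.0328
```

```bash
python3 - <<'E'
from h import *
o=ctrl.get_obs();p=cams.camera('wrist');save(p,'w5.png');pickle.dump((p,o),open('w5.pkl','wb'));print(o['ee_pos'],o['eef_rot'],o['force'],o['grip_width'])
for k in ['strap_pivot','strap_handle','jaw_brass']:
  for x in cams.place_of(p,k)[:2]:
    a=[x['at'][0]*640,x['at'][1]*480];print(k,x['p'],a,atz(p,*a,{'strap_pivot':.0345,'strap_handle':.0645,'jaw_brass':.02}[k],o)*1e3)
w=cloud(p,o)*1e3;hsv=cv2.cvtColor(p['image'],cv2.COLOR_RGB2HSV)
b=(hsv[...,0]>10)&(hsv[...,0]<32)&(hsv[...,1]>90)&(hsv[...,2]<235)&(abs(w[...,0]-505)<60)&(abs(w[...,1]-235)<50)
for n,m in (('plate',b&(abs(w[...,2]-32)<5)),('rib',b&(abs(w[...,2]-58)<5))):
  if m.sum()>20: print(n,m.sum(),cv2.minAreaRect(w[m][:,:2].astype(np.float32)),np.percentile(w[m][:,2],[5,50,95]))
r=((hsv[...,0]<8)|(hsv[...,0]>172))&(hsv[...,1]>150)&(abs(w[...,0]-442)<40)&(abs(w[...,1]-162)<40)
m=r&(w[...,2]>76);print('handle top',m.sum(),np.nanmean(w[m],0))
m=b&(abs(w[...,2]-32)<5)
A=np.c_[w[m][:,:2]-[505,235],np.ones(m.sum())];print('plane',np.linalg.lstsq(A,w[m][:,2],rcond=None)[0])
E
```

```text
[0.42082836 0.20371106 0.17209267] [3.14094755 0.00438264 0.40337535] [-0.11903465 -0.7893526   0.23842465] 0.03275986036574904
strap_pivot 0.93 [323.904, 205.29600000000002] [442.99725507 208.46151343  34.5       ]
strap_handle 0.55 [369.47200000000004, 235.68] [439.19584426 165.13608813  64.5       ]
jaw_brass 0.75 [325.824, 129.98399999999998] [504.22530712 232.8685619   20.        ]
plate 765 ((499.2328186035156, 224.42506408691406), (98.79736328125, 37.90494918823242), 13.504125595092773) [29.6386651  31.11955568 32.40076127]
rib 215 ((505.2458190917969, 233.25209045410156), (28.911094665527344, 15.362932205200195), 23.2445125579834) [55.8929425  56.97984802 58.17121574]
handle top 293 [441.4290149  163.66289886  81.28401079]
plane [-1.86714231e-03 -8.41101360e-03  3.09914023e+01]
```

View pics/w5.png

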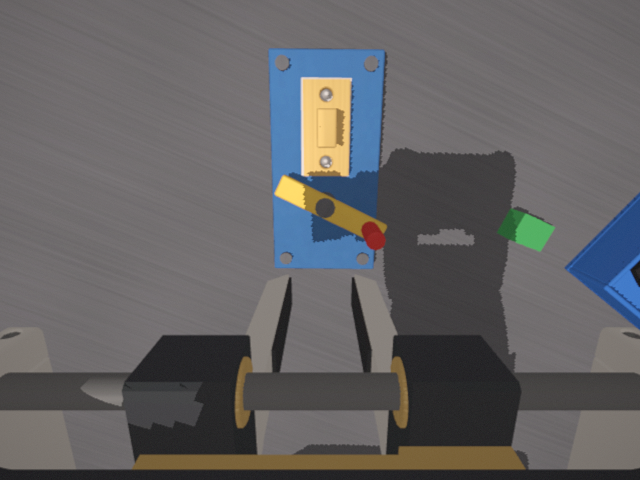

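The jaw lies flat at plate-top 31 mm and rib 57 mm (this camera reads about 1 mm low), with both pins showing in the holes at (326,94) and (326,161). The handle is at world (441,163) mm. I'll turn the tool so the fingers straddle it tangentially.

Call:
servo_tool(rows=[[0.003,-0.005,-0.005,0,0,0.115,0],[0.006,-0.01,-0.01,0,0,0.23,0],[0.01,-0.018,-0.015,0,0,0.345,0],[0.013,-0.025,-0.02,0,0,0.46,0],[0.016,-0.032,-0.025,0,0,0.575,0],[0.0205,-0.04,-0.03,0,0,0.69,0],[0.0205,-0.04,-0.035,0,0,0.805,-0.1],[0.0205,-0.04,-0.04,0,0,0.92,-0.1]])

```text
time_s: 13.03
ee_pos: [0.4466, 0.1649, 0.1308]
eef_rot: [3.141, 0.004, 1.328]
force: [-0.3, -0.6, -0.1]
grip_width: 0.0421
```

Call:
servo_tool(rows=[[0,0,0,0,0,0.115,-0.1],[0,0,0,0,0,0.227,-0.1],[0,0,0,0,0,0.227,-0.1],[0,0,0,0,0,0.227,-0.1],[0,0,0,0,0,0.227,-0.1],[0,0,0,0,0,0.227,-0.1],[0,0,0,0,0,0.227,-0.1],[0,0,0,0,0,0.227,-0.1]])

```text
time_s: 13.7
ee_pos: [0.4466, 0.1649, 0.1309]
eef_rot: [3.141, 0.004, 1.554]
force: [0.1, -0.6, -0.2]
grip_width: 0.042
```

```bash
python3 - <<'E'
from h import *
o=ctrl.get_obs();p=cams.camera('wrist');save(p,'w6.png');print(o['ee_pos'],o['eef_rot'],o['force'],o['grip_width'])
E
```

```text
[0.44663172 0.16494279 0.13085479] [3.14128906 0.00388863 1.55383932] [ 0.13789335 -0.62273638 -0.20951334] 0.042034575390192376
```

View pics/w6.png

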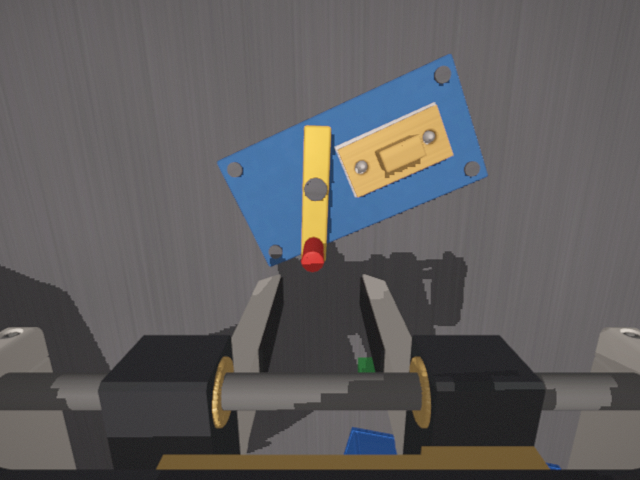

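Call:
servo_tool(rows=[[-0.0055,-0.0015,0,0,0,0,-0.1],[-0.0055,-0.0015,-0.015,0,0,0,-0.1],[-0.0055,-0.0015,-0.03,0,0,0,-0.1],[-0.0055,-0.0015,-0.045,0,0,0,-0.1],[-0.0055,-0.0015,-0.06,0,0,0,-0.1],[-0.0055,-0.0015,-0.07,0,0,0,-0.1],[-0.0055,-0.0015,-0.076,0,0,0,-0.1],[-0.0055,-0.0015,-0.076,0,0,0,-0.1]], newtons=8)

```text
time_s: 14.42
ee_pos: [0.4406, 0.1633, 0.054]
eef_rot: [-3.14, 0.004, 1.554]
force: [-0.3, 0.3, 0.1]
grip_width: 0.0421
```

Call:
servo_tool(rows=[[0,0,0,0,0,0,-0.3],[0,0,0,0,0,0,-0.45],[0,0,0,0,0,0,-0.6],[0,0,0,0,0,0,-0.7],[0,0,0,0,0,0,-1],[0,0,0,0,0,0,-1],[0,0,0,0,0,0,-1],[0,0,0,0,0,0,-1]], newtons=8)

```text
time_s: 15.08
ee_pos: [0.4408, 0.1633, 0.0544]
eef_rot: [-3.141, 0.004, 1.554]
force: [-1.0, -0.3, 6.0]
grip_width: 0.0159
```

```bash
python3 - <<'E'
from h import *
o=ctrl.get_obs();print(o['ee_pos'],o['eef_rot'],o['force'],o['grip_width'])
P=np.array([442.2,208.3]);t=o['ee_pos'][:2]*1e3
a0=np.arctan2(*(t-P)[::-1]);print(np.linalg.norm(t-P),a0,'strap',a0+np.pi-.403)
for k in range(1,17):
  a=-1.592-k*.072;h=P+45*np.array([np.cos(a),np.sin(a)]);print(k,round(-k*.072,3),np.round(h-t,1))
E
```

```text
[0.44075117 0.16330538 0.0543797 ] [-3.14096366  0.004252    1.5539713 ] [-1.0227641  -0.27199653  6.01488664] 0.015887053718557895
45.01794107031155 -1.6029851666934736 strap 1.1356074868963195
1 -0.072 [-2.7  0.2]
2 -0.144 [-6.   0.6]
3 -0.216 [-9.1  1.3]
4 -0.288 [-12.2   2.1]
5 -0.36 [-15.3   3.2]
6 -0.432 [-18.3   4.5]
7 -0.504 [-21.1   6.1]
8 -0.576 [-23.9   7.8]
9 -0.648 [-26.5   9.7]
10 -0.72 [-28.9  11.8]
11 -0.792 [-31.2  14.1]
12 -0.864 [-33.4  16.5]
13 -0.936 [-35.3  19.1]
14 -1.008 [-37.1  21.8]
15 -1.08 [-38.7  24.6]
16 -1.152 [-40.   27.6]
```

Call:
servo_tool(rows=[[-0.003,0.0002,0.0005,0,0,-0.072,-1],[-0.006,0.0006,0.0005,0,0,-0.144,-1],[-0.0091,0.0013,0.0005,0,0,-0.216,-1],[-0.0122,0.0021,0.0005,0,0,-0.288,-1],[-0.0153,0.0032,0.0005,0,0,-0.36,-1],[-0.0183,0.0045,0.0005,0,0,-0.432,-1],[-0.0211,0.0061,0.0005,0,0,-0.504,-1],[-0.0239,0.0078,0.0005,0,0,-0.576,-1]])

```text
time_s: 15.75
ee_pos: [0.4166, 0.1713, 0.0546]
eef_rot: [-3.141, 0.004, 0.974]
force: [2.0, 2.5, -3.8]
grip_width: 0.0156
```

```bash
python3 - <<'E'
from h import *
o=ctrl.get_obs();print(o['ee_pos'],o['eef_rot'],o['force'],o['grip_width'])
P=np.array([442.2,208.3]);t=o['ee_pos'][:2]*1e3
a0=np.arctan2(*(t-P)[::-1]);print(np.linalg.norm(t-P),a0,'strap',a0+np.pi-.403)
for k in range(1,11):
  a=a0-k*.072;h=P+45*np.array([np.cos(a),np.sin(a)]);print(k,round(-k*.072,3),np.round(h-t,1))
E
```

```text
[0.41655394 0.17128356 0.05455699] [-3.14059269  0.00431991  0.97443752] [ 2.01725012  2.53659411 -3.82389387] 0.015619171350142125
45.032628849748065 -2.1766932753872177 strap 0.5618993782025754
1 -0.072 [-2.6  2. ]
2 -0.144 [-5.   4.1]
3 -0.216 [-7.3  6.4]
4 -0.288 [-9.4  8.8]
5 -0.36 [-11.4  11.4]
6 -0.432 [-13.1  14.2]
7 -0.504 [-14.7  17. ]
8 -0.576 [-16.  20.]
9 -0.648 [-17.1  23. ]
10 -0.72 [-18.   26.1]
```

Call:
servo_tool(rows=[[-0.0026,0.002,0,0,0,-0.072,-1],[-0.005,0.0041,0,0,0,-0.144,-1],[-0.0073,0.0064,0,0,0,-0.216,-1],[-0.0094,0.0088,0,0,0,-0.288,-1],[-0.0114,0.0114,0,0,0,-0.36,-1],[-0.0131,0.0142,0,0,0,-0.432,-1],[-0.0147,0.017,0,0,0,-0.504,-1],[-0.0156,0.019,0,0,0,-0.55,-1]])

```text
time_s: 16.42
ee_pos: [0.4006, 0.1904, 0.0545]
eef_rot: [-3.141, 0.005, 0.421]
force: [-1.4, 0.1, 1.5]
grip_width: 0.0155
```

Call:
servo_tool(rows=[[-0.0003,0.0007,0,0,0,-0.018,-1],[-0.0006,0.0014,0,0,0,-0.018,-1],[-0.0009,0.0021,0,0,0,-0.018,-1],[-0.0012,0.0028,0,0,0,-0.018,-1],[-0.0012,0.0028,0,0,0,-0.018,-1],[-0.0012,0.0028,0,0,0,-0.018,-1],[-0.0012,0.0028,0,0,0,-0.018,-1],[-0.0012,0.0028,0,0,0,-0.018,-1]])

```text
time_s: 17.08
ee_pos: [0.3998, 0.192, 0.0544]
eef_rot: [3.141, 0.005, 0.404]
force: [3.8, -12.9, 2.0]
grip_width: 0.0157
```

```bash
python3 - <<'E'
from h import *
o=ctrl.get_obs();print(o['ee_pos'],o['eef_rot'],o['force'],o['moment'],o['grip_width'])
P=np.array([442.2,208.3]);t=o['ee_pos'][:2]*1e3
a0=np.arctan2(*(t-P)[::-1]);print(np.linalg.norm(t-P),'strap',a0+np.pi-.403)
E
```

```text
[0.39983161 0.19198971 0.05443949] [3.14060349 0.0052216  0.40433875] [  3.75092094 -12.91757591   1.95266293] [-2.32912691 -0.65499965 -0.01011642] 0.01566202768015538
45.39941074696759 strap -0.03552282718401356
```

A 13 N tangential reaction shows the strap is at its stop. Releasing, then rising.

Call:
servo_tool(rows=[[0,0,0,0,0,0,-0.5],[0,0,0,0,0,0,-0.3],[0,0,0,0,0,0,-0.2],[0,0,0,0,0,0,-0.2],[0,0,0,0,0,0,-0.2],[0,0,0,0,0,0,-0.2],[0,0,0.01,0,0,0,-0.2],[0,0,0.02,0,0,0,-0.2]])

```text
time_s: 17.75
ee_pos: [0.3996, 0.192, 0.0751]
eef_rot: [3.141, 0.006, 0.405]
force: [0.4, -0.5, -0.7]
grip_width: 0.0377
```

Call:
servo_tool(rows=[[0,0,0.02,0,0,0,-0.2],[0,0,0.04,0,0,0,-0.2],[0,0,0.06,0,0,0,-0.2],[-0.02,-0.01,0.08,0,0,0,-0.2],[-0.03,-0.015,0.1,0,0,0,-0.2],[-0.03,-0.015,0.11,0,0,0,-0.2],[-0.03,-0.015,0.11,0,0,0,-0.2],[-0.03,-0.015,0.11,0,0,0,-0.2]])

```text
time_s: 18.42
ee_pos: [0.3701, 0.1772, 0.1854]
eef_rot: [3.141, 0.005, 0.404]
force: [-0.0, -1.1, -0.8]
grip_width: 0.0377
```

```bash
python3 - <<'E'
from h import *
o=ctrl.get_obs();p=cams.camera('wrist');save(p,'w7.png');print(o['ee_pos'],o['eef_rot'],o['force'],o['grip_width'])
w=cloud(p,o)*1e3;hsv=cv2.cvtColor(p['image'],cv2.COLOR_RGB2HSV)
r=((hsv[...,0]<8)|(hsv[...,0]>172))&(hsv[...,1]>150)&(w[...,2]>76)&(w[...,2]<90)
m=np.nanmean(w[r],0);print('handle top',r.sum(),m,np.arctan2(m[1]-208.3,m[0]-442.2)+np.pi-.403)
y=(hsv[...,0]>18)&(hsv[...,0]<35)&(hsv[...,1]>100)&(abs(w[...,2]-41.5)<3)&(abs(w[...,0]-442)<70)&(abs(w[...,1]-208)<70)
print('strap',cv2.minAreaRect(w[y][:,:2].astype(np.float32)))
b=(hsv[...,0]>10)&(hsv[...,0]<32)&(hsv[...,1]>90)&(abs(w[...,0]-505)<60)&(abs(w[...,1]-235)<50)
for z in (31,57):
  m=b&(abs(w[...,2]-z)<4);print(z,m.sum(),cv2.minAreaRect(w[m][:,:2].astype(np.float32)),np.median(w[m][:,2]))
s=cams.camera('scene');save(s,'s7.png')
t=cams.camera('top');save(t,'t7.png')
E
```

```text
[0.37013623 0.17720175 0.18535834] [3.14062143 0.00470374 0.40448783] [-0.00242587 -1.12563368 -0.82451538] 0.0377147864362326
handle top 280 [402.13735019 190.80598653  81.35437349] 0.008710558533387758
strap ((440.2286376953125, 206.34164428710938), (111.41717529296875, 19.826295852661133), 22.68228530883789)
31 3096 ((505.0887145996094, 233.18984985351562), (80.1136474609375, 39.92949295043945), 23.201534271240234) 31.17460789570059
57 853 ((504.7421875, 233.21112060546875), (29.73772430419922, 15.871122360229492), 23.798389434814453) 57.06797160545163
```

View pics/w7.png

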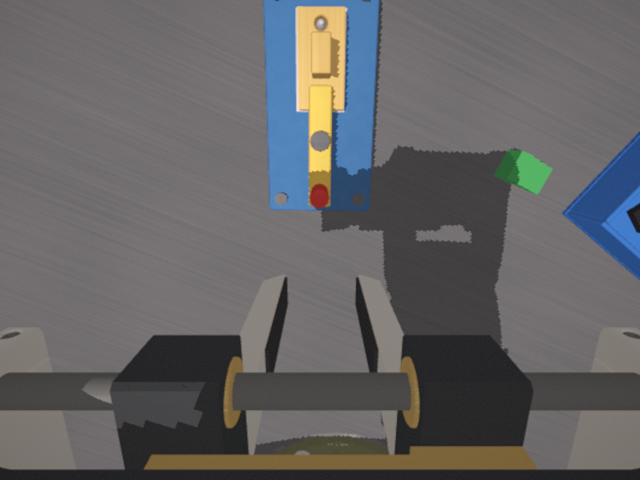

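View pics/s7.png

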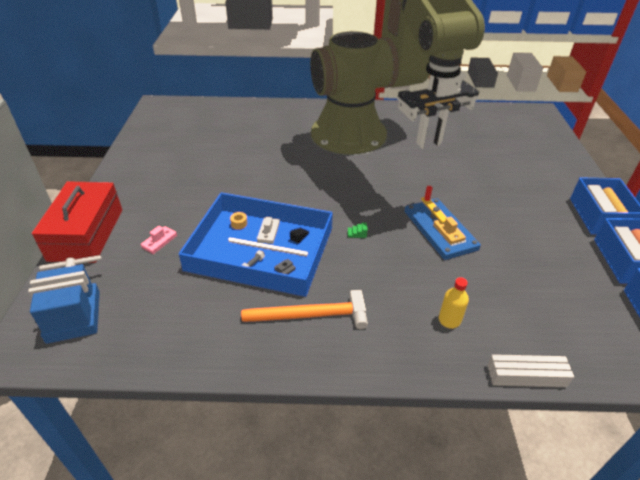

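The wrist view shows the strap in line with the fixture, its clamping end over the jaw and the handle at (319,196). The jaw still measures seated. In the scene view the other parts, hammer and bottle are where they were.

```bash
python3 -c "
from h import *
print(hand_in())"
```

```text
the job is handed in; nothing more can be done
None
```

The job is done and handed in at about 18.6 s of the 59 s allowed. The brass jaw is seated on both pins and the yellow strap is swung over its end to the stop.

- **Jaw:** I gripped it by the rib, lowered it onto the pins, and released only after it touched the seat. Contact came at a tool height of 36.4 mm, against 36.5 expected.
- **Strap:** I swung it by the red handle until about 13 N of resistance showed it was at its stop, then let go and backed the arm away.
- **Last checks:** The jaw lies flat, with plate top at 31 mm and rib top at 57 mm. That is 1 mm under nominal, and the wrist camera reads about that much low. The strap angle measured about 0.01 rad. By eye in the scene view, the other parts, the hammer and the oil bottle had not moved.
- **Disagreements:** The top and wrist cameras disagreed by 1–2 mm on the seat position. I used the offset between jaw and pins in the wrist view instead. No check failed.

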